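# Reload the lint roller from the table and lay it in its case

## Task

Put the spare sticky roll on the lint roller: pick the roller up by its handle, run its drum through the core of the roll lying on the table until the roll sits home against the shoulder, and carry the roll away on the drum. Lower the loaded roller into its white case, roll inside and handle out through the notch, and only then let go. The roll is all adhesive, so never touch it with the fingers or the arm, and leave the other things on the table where they are.

Things in the scene. Friction and masses are not known exactly. Their poses are not given: they have to be found in the camera images.
- roller: Bare lint roller lying flat, 90 g, rigid, 208 mm long. Own x: grey handle towards white drum; z up. Origin: underside, below the shoulder's front face; the axis is 12 mm above it. Handle: parallel-sided bar 26 wide (y) x 24 high, x -8 to -120 mm (hang loop behind). Shoulder plate 46 wide x 24 high, x -8 to 0. Drum 24 mm diameter, x 0 to 80, then a tapered nose (15 mm at the tip) to x 88.
- handle_mid (a point): Middle of the roller's handle, on its axis (roller x = -55 mm, 12 mm above the underside): a good place to grip, fingers closing across the 26 mm width.
- drum_mid (a point): Point on the drum's axis, 40 mm in front of the shoulder: where the middle of a roll lies when it sits home.
- roll: Spare sticky roll lying loose on its side: rigid white paper tube with cardboard core, 80 mm long, 58 outside diameter, 38 bore right through, 80 g. Origin: its centre, 29 mm above the table. Own x is the bore axis, both ends alike; it can roll, so own y and z mean nothing. Hanging on the drum, its centre is 7 mm below the drum's axis.
- case: White open-topped case, fixed to the table: outside 124 x 84 x 42 mm, inside 116 x 76, walls and floor 4. Origin: centre of underside, z up; x points from the notched end to the closed end. Notch in the -x end wall: 40 wide, centred, open on top, bottom edge 15 up. Roller x lies along case x, shoulder inside, roll's middle over case centre (10 mm play); its axis ends 27 above the table.
- pill_organizer: Bystander: round grey pill organizer, 112 mm diameter, 27 mm high; origin centre of underside.
- pen_cup: Bystander: clear cup, 80 mm diameter, 100 mm high, pens up to 165 mm; origin centre of underside.
- nail_clipper: Bystander: steel nail clipper, 80 x 14 x 13 mm, along its x; origin centre of underside.
- vase: Bystander: empty green glass vase, 88 mm diameter, 185 mm high; origin centre of underside.
- mirror: Bystander: wooden hand mirror lying flat, 200 x 92 x 13 mm, along its x, disc to +x; origin on the underside, mid length.
- remote: Bystander: black remote control, 175 x 46 x 20 mm, along its x; origin centre of underside.
- teacup: Bystander: straight-sided teacup, 74 mm diameter, 80 mm high; origin centre of underside.
Things that resemble listed ones, but are neither listed nor needed, are in the scene too. What is shaped like the case but blue or yellow is not meant.

How it is judged:
On the way, in this order (a step that is already met when the one before it is completed fails the run):
1. the roll is fully on the drum (its middle within 10 mm of the home position against the shoulder) and carried clear of the table, at least 20 mm up, on the held roller (x of roll in the frame of roller between 0.034 and 0.05 m and y of roll in the frame of roller between -0.012 and 0.012 m and height (world z) of roll above 0.052 m and contact force between the fingers and roller above 1 N), for 0.2 s.
2. the roll has been lowered onto the floor of the case while the roller is still held (x of roll in the frame of case between -0.016 and 0.016 m and y of roll in the frame of case between -0.014 and 0.014 m and z of roll in the frame of case between 0.026 and 0.04 m and contact force between the fingers and roller above 1 N), for 0.1 s.
At the end, for the whole second after the job is handed in: Roll home on the drum (-6/+10 mm) and on the case floor (within 16 mm lengthwise, 14 sideways, centre 26-40 mm up); handle in the notch (handle_mid within 16 mm of the centreline, 75-115 mm from the case centre, 12-38 mm up); both within 0.2 rad of the case's length, released, at rest (x of roll in the frame of roller between 0.034 and 0.05 m and y of roll in the frame of roller between -0.012 and 0.012 m and x of roll in the frame of case between -0.016 and 0.016 m and y of roll in the frame of case between -0.014 and 0.014 m and z of roll in the frame of case between 0.026 and 0.04 m and y of handle_mid in the frame of case between -0.016 and 0.016 m and x of handle_mid in the frame of case between -0.115 and -0.075 m and z of handle_mid in the frame of case between 0.012 and 0.038 m and angle between the x axis of each of roller, roll and the x axis of case, either way round below 0.2 rad and contact force between the fingers and roller below 0.1 N and linear speed of each of roller, roll below 0.02 m/s); the robot touches nothing.
It fails at once if the fingers or the arm touch the sticky roll (contact force between any of the fingers, the arm and roll above 0.3 N).
It fails at once if a bystander is moved by more than 30 mm (distance of any of pill_organizer, pen_cup, nail_clipper, vase, mirror, remote, teacup from where it was at the start of the episode above 0.03 m).
It also fails if it takes over 61 s, if anything falls off the work surface, if the arm or the gripper's body presses on something with over 40 N, if the wrist force passes 120 N, or if a joint passes its speed limit or range.

## Robot

A 6-joint arm with a two-finger parallel gripper is mounted at the origin on the work surface. World frame = base frame: x ahead of the robot, y to its left, z up, the work surface at z = 0. Lengths are in m, angles in rad, forces in N, time in s.
With the tool pointing down it reaches from about 0.375 to 0.975 m from the base axis. Payload 3.8 kg.
Tool frame: the origin (TCP) lies midway between the tips of the shut fingers; the grasp point (between the pads) lies 19 mm behind it; z points along the fingers, y is the direction in which the jaws open and shut (so a half turn about z gives the same grasp; the last joint's range is limited). The gripper opens to 85 mm and grips with 20 to 120 N. Pads are 22 mm wide; open, the fingers measure 114 mm over their backs; the gripper's body (76 mm by 85 mm) begins 54 mm behind the grasp point. The pads swing forward as they close: fully open they stand 13 mm farther back than shut.
Start: joints at [1.243, 0.264, 1.604, -0, 1.274, -0.037], TCP at [0.194, 0.647, 0.231] pointing down, gripper open.
Joint ranges: [-2.63, 2.63], [-0.94, 2.18], [0.31, 2.57], [-1.31, 4.45], [0, 2.66], [-2.55, 2.55]. Speed limits (rad/s): [2.57, 2.57, 3.14, 3.14, 3.14, 3.14].

## Interface

Orientations are given as a rotation vector (axis times angle).
In Python, from workcell import readout, read_camera, camera_params, bot gives the robot as it stands.
- The arm moves only by the tool apply_moves, never from a script. Its argument "plan" is a list that holds one entry, the list of rows, each a list of 7 numbers: the shift along the tool's x, y, z each as a share of 1000 mm, from -1 to 1, then the turn, a rotation vector about the tool's x, y, z each as a share of pi rad, from -1 to 1, then the gripper command: -1 is fully open, 1 is shut, values between are in proportion. A call has exactly 8 rows; each row is the pose to reach, as a shift and turn from the pose commanded when the call began, along the tool's axes at that moment, turning the shorter way round; what a row does not reach only later rows make up. A row lasts 1/12 s, in which the tool goes at most 41.7 mm and 7.16 degrees, less where a joint would pass 70% of its speed; a pose out of reach is approached as far as the arm can. A call with a number of a shift or a turn outside -1 to 1 is refused whole. A call with a gripper value outside its range is refused whole. The fingers move at their own pace and stop on an object; "force" is the grip in N (left out, the last holds). Time passes only in rows, so rows that repeat a pose let the fingers close, or fill a call up. It gives the time, the measured TCP pose, the force and the opening at its end, in the units of the state.
- readout.read_state(): the state, without advancing time (a new reading comes with each control period).
- read_camera(name): name is "side" or "top"; returns the picture (400x640x3 uint8, red, green, blue); there is no depth.
- camera_params(name): a dict with "fovy" (degrees; the focal length in pixels is half the picture's height over the tangent of half this angle, whatever the lens; pixels are square), "cx", "cy" (the principal point, pixels), "rvec" (rotation vector, rad) and "tvec" (3), from world to camera coordinates, as OpenCV has them. Camera axes: x right, y down, z forward; pixel columns grow to the right and rows downward; lengths in m; the calibration is good to about 2 mm. A picture is of the moment at which its call begins. camera_params takes no time and is no camera call.
- bot.finish_job(): hands the job in, once; it reports no verdict.
The state is a dict: "time": time; "q": joint angles; "joint_vel": joint speeds; "joint_torque": joint torques, N m; "tool_pos": TCP position; "tcp_rot": TCP orientation; "wrist_force": force on the tool from outside, world axes, zero at the start; "torque": the same for the moment, N m; "width": opening from 0.0 (shut) to 1.0 (fully open).
Only numpy, scipy, OpenCV 4.12 (cv2) and the standard library are available. Lean on these libraries where they do the work, as an engineer would, in place of code of your own. Each camera call takes 0.05 s, during which the arm holds its last target.

## Working session

There is one attempt and no reset: what is moved stays moved. The work goes in short steps, Python scripts to look and compute and a tool call to move; the robot and the scene stay as the last step left them, time stands still between calls to the robot, and variables do not carry over. Pictures are saved under pics/ and viewed, and the job is handed in when it is done.

Besides the shell and the picture viewer there is one more tool, called after ">>>" as name([rows], argument=value, ...), one row to a line, values as JSON. apply_moves: Moves the arm, as the interface text tells. Shift numbers are shares of 1000 mm and turn numbers shares of pi rad, none past 1 either way. Its arguments: {"type":"object","properties":{"plan":{"type":"array","items":{"type":"array","items":{"type":"array","items":{"type":"number","minimum":-1,"maximum":1}}}},"force":{"type":"number"}},"required":["plan"]}

```bash
ls; mkdir -p pics; python3 - <<'E'
from workcell import readout, read_camera, camera_params, bot
import cv2
for n in ("side","top"):
    im=read_camera(n); cv2.imwrite(f"pics/{n}0.png",im[:,:,::-1]); print(camera_params(n))
print(readout.read_state())
E
```

```text
pics
{'fovy': 54.054443394762515, 'cx': 317.52689172814496, 'cy': 200.10047095352664, 'rvec': array([ 0.27785334, -2.746504  ,  1.30827513]), 'tvec': array([0.52601462, 0.16009143, 1.05957659])}
{'fovy': 43.212964598696175, 'cx': 322.96917289581825, 'cy': 192.89885535277733, 'rvec': array([ 2.09077269, -2.12019966,  0.22436907]), 'tvec': array([-0.05416597,  0.53150087,  1.7714717 ])}
{'time': 0.1, 'q': array([ 1.24307417e+00,  2.64705851e-01,  1.60526642e+00, -1.89333392e-05,
        1.27371972e+00, -3.68812214e-02]), 'joint_vel': array([-4.69624450e-05, -2.59556556e-03, -3.23529321e-03,  7.23182310e-04,
        7.78105537e-04, -8.33204790e-04]), 'joint_torque': array([-1.97376808e-04, -5.16712725e+01, -3.68592560e+01, -1.24766539e-04,
        6.22532767e-03, -1.73715233e-05]), 'tool_pos': array([0.19333776, 0.6460077 , 0.230052  ]), 'tcp_rot': array([-0.45518193, -3.10807398,  0.00324776]), 'wrist_force': array([-0.46159424, -0.84390626, -0.22877758]), 'torque': array([ 0.06577038,  0.03403027, -0.05114843]), 'width': 1.0029586641663968}
```

View pics/top0.png

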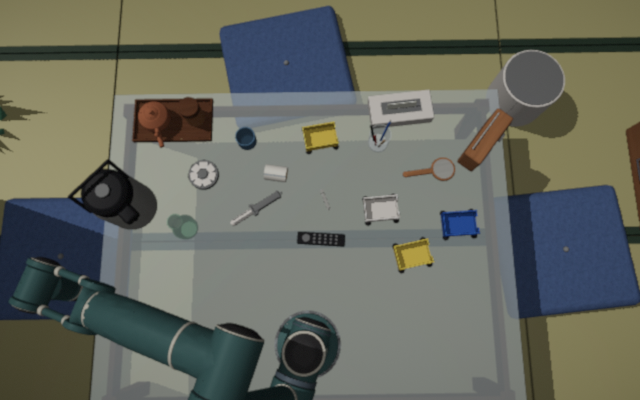

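View pics/side0.png

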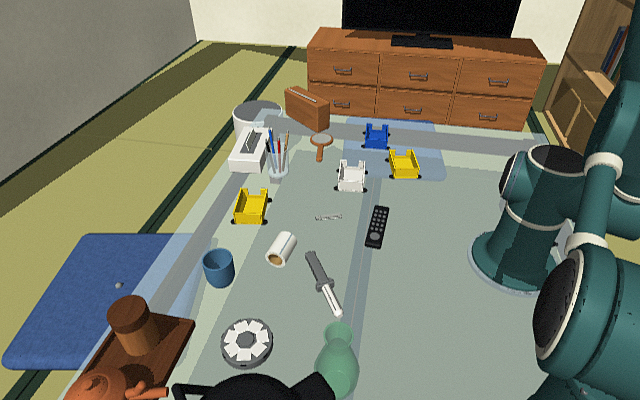

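The top view shows the roller at about (257,208), with its white drum to the lower left, and the roll at (275,173). The things that could be taken for the case are white (381,209), blue (460,223), yellow (413,255), yellow (321,137), and the white tissue box (400,107). I choose the white open case at (381,209). Next is a close crop to check.

```bash
cat > h.py <<'E'
import numpy as np, cv2
from scipy.spatial.transform import Rotation as R
from workcell import readout, read_camera, camera_params, bot
def cam(n):
    p=camera_params(n); f=200/np.tan(np.radians(p['fovy'])/2)
    K=np.array([[f,0,p['cx']],[0,f,p['cy']],[0,0,1]]); return K,R.from_rotvec(p['rvec']).as_matrix(),p['tvec'],p['rvec']
def ray(n,uv,z):
    K,M,t,_=cam(n); c=-M.T@t; d=M.T@np.linalg.solve(K,[uv[0],uv[1],1]); return c+d*(z-c[2])/d[2]
def proj(n,P):
    K,M,t,rv=cam(n); return cv2.projectPoints(np.atleast_2d(np.float64(P)),rv,t,K,None)[0][:,0]
def tri(uvt,uvs):
    P=[]
    for n in("top","side"):
        K,M,t,_=cam(n); P.append(K@np.c_[M,t])
    X=cv2.triangulatePoints(P[0],P[1],np.float64(uvt).reshape(2,1),np.float64(uvs).reshape(2,1)); return (X[:3]/X[3]).ravel()
def crop(im,x0,y0,w,h,s,name):
    c=cv2.resize(im[y0:y0+h,x0:x0+w],None,fx=s,fy=s,interpolation=cv2.INTER_CUBIC); cv2.imwrite(name,c)
E
python3 - <<'E'
from h import *
t=cv2.imread('pics/top0.png'); s=cv2.imread('pics/side0.png')
crop(t,220,155,200,110,4,'pics/c_top.png')
crop(s,255,140,130,190,3,'pics/c_side.png')
E
```

```text
(no output)
```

View pics/c_top.png

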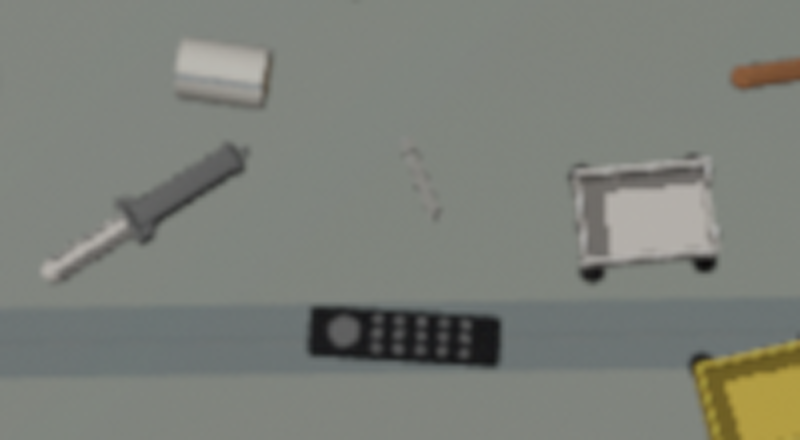

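View pics/c_side.png

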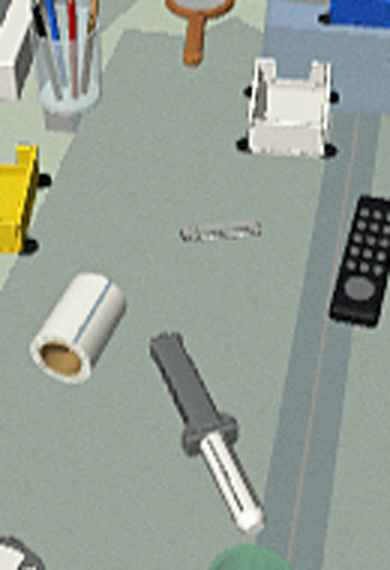

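The crops confirm the choice. The white open case in the top view has its notch at the right end, which is the far end with two uprights in the side view. The roller's nose is at (232,222) and its handle end at (281,193), and the roll spans (264..287, 165..181). Now I'll measure with masks.

```bash
python3 - <<'E'
from h import *
t=cv2.imread('pics/top0.png'); s=cv2.imread('pics/side0.png')
def blob(im,x0,y0,w,h,lo,hi,big=True):
    sub=im[y0:y0+h,x0:x0+w].astype(int); g=sub.mean(2); sat=sub.max(2)-sub.min(2)
    m=((g>=lo)&(g<=hi)).astype(np.uint8)
    n,l,st,_=cv2.connectedComponentsWithStats(m); i=1+np.argmax(st[1:,4])
    mm=(l==i).astype(np.uint8); c=max(cv2.findContours(mm,0,1)[0],key=cv2.contourArea)
    r=cv2.minAreaRect(c); M=cv2.moments(mm,True)
    box=cv2.boxPoints(r)+[x0,y0]; cen=np.array([M['m10']/M['m00']+x0,M['m01']/M['m00']+y0])
    return st[i,4],cen,box,r[1]
print('bg',t[170,300],t[215,300],s[260,330])
def show(name,im,n,a,z):
    A,c,b,wh=blob(im,*a); print(name,n,A,c.round(2),np.array(wh).round(1)); 
    print('  box',b.round(1).tolist()); print('  cen W',ray(n,c,z).round(4)); print('  corners',[ray(n,q,z)[:2].round(4).tolist() for q in b])
show('roll',t,'top',(258,158,36,30,145,256),.045)
show('handle',t,'top',(225,185,65,45,0,105),.018)
show('drum',t,'top',(225,185,65,45,150,256),.012)
show('case',t,'top',(350,180,60,60,150,256),.042)
show('roll',s,'side',(262,225,42,45,165,256),.03)
show('handle',s,'side',(300,245,50,75,0,110),.018)
show('drum',s,'side',(300,245,50,75,180,256),.018)
E
```

```text
bg [127 133 129] [125 132 128] [150 162 151]
roll top 242 [274.54 171.39] [21.9 11.3]
  box [[262.6, 175.3], [264.5, 164.1], [286.1, 167.7], [284.2, 178.9]]
  cen W [0.6172 0.1157 0.045 ]
  corners [[0.6031, 0.1595], [0.6456, 0.1531], [0.6307, 0.0733], [0.5883, 0.0801]]
handle top 313 [262.78 204.28] [12.6 55.6]
  box [[230.2, 214.7], [279.5, 189.2], [285.3, 200.3], [236.0, 225.9]]
  cen W [0.4997 0.1609 0.018 ]
  corners [[0.4622, 0.2801], [0.5559, 0.0994], [0.5134, 0.0779], [0.4206, 0.2579]]
drum top 59 [239.97 216.78] [ 3.1 23.9]
  box [[229.2, 221.8], [249.1, 208.6], [250.8, 211.2], [230.9, 224.4]]
  cen W [0.4552 0.2451 0.012 ]
  corners [[0.4369, 0.2841], [0.4853, 0.2121], [0.4757, 0.2057], [0.4274, 0.2777]]
case top 447 [384.24 209.82] [17.1 27.6]
  box [[370.4, 202.4], [397.9, 199.9], [399.5, 217.0], [372.0, 219.5]]
  cen W [ 0.4681 -0.2827  0.042 ]
  corners [[0.4961, -0.2335], [0.504, -0.3339], [0.4411, -0.3366], [0.4334, -0.237]]
roll side 517 [280.27 246.81] [21.9 37.6]
  box [[262.0, 260.0], [278.8, 226.4], [298.4, 236.2], [281.6, 269.8]]
  cen W [0.6171 0.108  0.03  ]
  corners [[0.6506, 0.1632], [0.6431, 0.0312], [0.579, 0.0587], [0.5919, 0.185]]
handle side 378 [320.24 274.22] [63.8 19. ]
  box [[303.4, 253.4], [321.3, 247.0], [342.6, 307.1], [324.7, 313.4]]
  cen W [0.4952 0.1696 0.018 ]
  corners [[0.5536, 0.108], [0.511, 0.0752], [0.4245, 0.2563], [0.4624, 0.2819]]
drum side 214 [331.73 300.67] [35.3  8. ]
  box [[320.2, 286.4], [327.4, 282.8], [343.2, 314.4], [336.0, 318.0]]
  cen W [0.4526 0.2436 0.018 ]
  corners [[0.4877, 0.2075], [0.4724, 0.193], [0.4201, 0.2759], [0.4348, 0.2887]]
```

```bash
python3 - <<'E'
from h import *
T=lambda u,v:np.array([(u+.5)/4-.5+220,(v+.5)/4-.5+155])
S=lambda u,v:np.array([(u+.5)/3-.5+255,(v+.5)/3-.5+140])
for n in("top","side"):
    K,M,t,_=cam(n); print(n,'campos',(-M.T@t).round(3))
for nm,a,b,z in [('nose',T(46,271),S(252,527),.012),('shoulder',T(136,221),S(209,436),.015),('handle end',T(238,155),S(166,342),.02),('rollcen',T(223,73.5),S(79,328),.029)]:
    print(nm,ray('top',a,z).round(4),ray('side',b,z).round(4),tri(a,b).round(4))
print('roll corners',[ray('top',T(*q),.029)[:2].round(4).tolist() for q in [(180,40),(271,50),(265,107),(175,97)]])
print('roll side sil',[ray('side',S(*q),.029)[:2].round(4).tolist() for q in [(31,347),(84,381),(90,272),(126,295)]])
print('case rim top',[ray('top',T(*q),.042)[:2].round(4).tolist() for q in [(572,168),(711,158),(718,256),(579,266)]])
print('case rim side',[ray('side',S(*q),.042)[:2].round(4).tolist() for q in [(249,122),(329,127),(255,61),(328,66)]])
E
python3 - <<'E'
import sys;sys.path.insert(0,'.')
from h import *
t=cv2.imread('pics/top0.png'); s=cv2.imread('pics/side0.png')
crop(t,355,185,54,50,12,'pics/case_t.png'); crop(s,328,150,50,50,12,'pics/case_s.png')
E
```

```text
top campos [ 0.138 -0.066  1.844]
side campos [0.371 0.813 0.792]
nose [0.4348 0.2771 0.012 ] [0.4304 0.2764 0.012 ] [0.4329 0.2769 0.0134]
shoulder [0.4797 0.1948 0.015 ] [0.479  0.1989 0.015 ] [0.4802 0.1954 0.0108]
handle end [0.5395 0.1007 0.02  ] [0.5355 0.1073 0.02  ] [0.5393 0.1012 0.0139]
rollcen [0.6152 0.1142 0.029 ] [0.6133 0.1145 0.029 ] [0.6145 0.1142 0.0289]
roll corners [[0.648, 0.1545], [0.6371, 0.0697], [0.5826, 0.0751], [0.5934, 0.1585]]
roll side sil [[0.6483, 0.1451], [0.5923, 0.1736], [0.6228, 0.0425], [0.5823, 0.0656]]
case rim top [[0.5181, -0.2059], [0.5256, -0.3329], [0.435, -0.3352], [0.4277, -0.2095]]
case rim side [[0.5124, -0.2055], [0.4268, -0.2137], [0.5248, -0.3249], [0.4409, -0.3314]]
```

View pics/case_t.png

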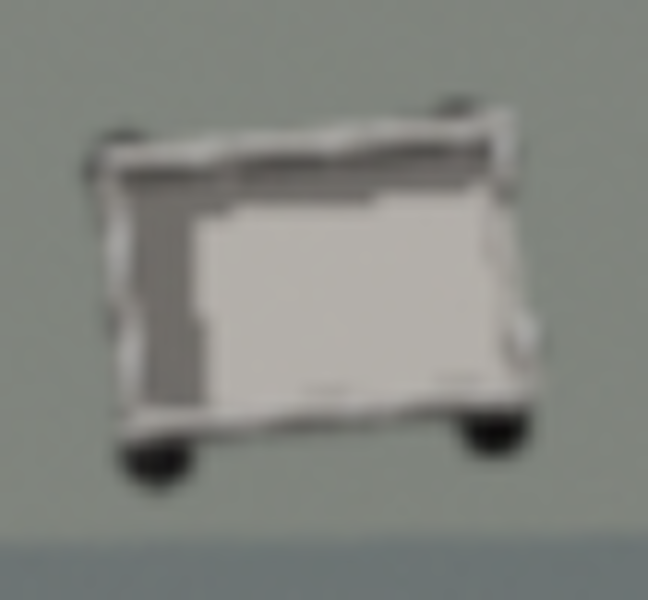

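View pics/case_s.png

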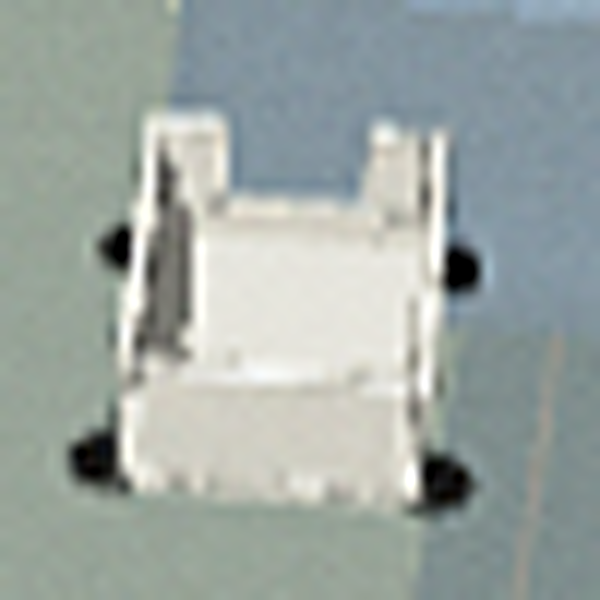

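```bash
python3 - <<'E'
from h import *
t=cv2.imread('pics/top0.png'); s=cv2.imread('pics/side0.png')
a=cv2.resize(t[157:189,256:296],None,fx=10,fy=10,interpolation=cv2.INTER_CUBIC);b=cv2.resize(s[222:274,256:304],None,fx=8,fy=8,interpolation=cv2.INTER_CUBIC)
c=np.zeros((416,800,3),np.uint8);c[:320,:400]=a;c[:416,400:784]=b;cv2.imwrite('pics/roll.png',c)
T=lambda u,v:np.array([(u+.5)/12-.5+355,(v+.5)/12-.5+185])
q=[ray('top',T(*q),.042)[:2] for q in [(102,160),(512,112),(538,395),(122,438)]]
print(np.round(q,4), np.mean(q,0), [np.linalg.norm(q[i]-q[i-1]).round(4) for i in range(4)],[np.degrees(np.arctan2(*(q[i]-q[j])[::-1])).round(1) for i,j in((0,1),(3,2))])
E
```

```text
[[ 0.5134 -0.2073]
 [ 0.5265 -0.3324]
 [ 0.4393 -0.3363]
 [ 0.428  -0.2107]] [ 0.4767888  -0.27167019] [np.float64(0.0855), np.float64(0.1257), np.float64(0.0873), np.float64(0.1261)] [np.float64(96.0), np.float64(95.1)]
```

View pics/roll.png

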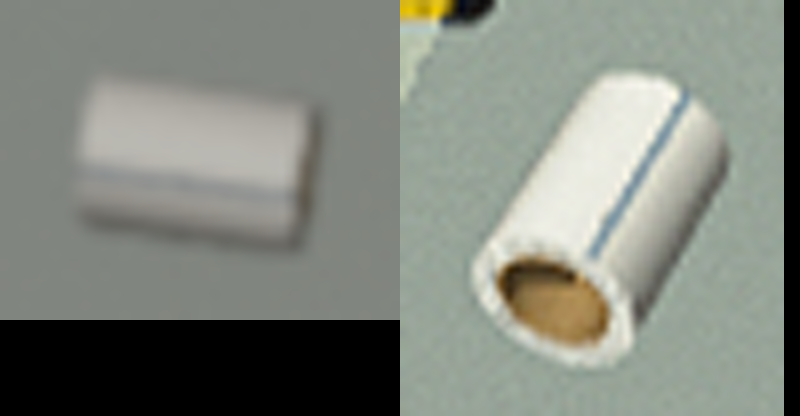

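```bash
python3 - <<'E'
from h import *
T=lambda u,v:np.array([(u+.5)/10-.5+256,(v+.5)/10-.5+157])
S=lambda u,v:np.array([(u+.5-400)/8-.5+256,(v+.5)/8-.5+222])
print('near end',ray('side',S(555,302),.029).round(4))
a=tri(T(80,172),S(595,255));b=tri(T(293,195),S(687,93));print(a,b,np.linalg.norm(a-b),np.degrees(np.arctan2(*(a-b)[1::-1])))
for z in(.04,.045,.05,.055):
  a=ray('top',T(80,172),z);b=ray('top',T(293,195),z);c=ray('side',S(595,255),z);d=ray('side',S(687,93),z)
  print(z,np.degrees(np.arctan2(*(a-b)[1::-1])),np.degrees(np.arctan2(*(c-d)[1::-1])),a-b,c-d)
for p,q in(((90,78),(315,100)),((75,218),(295,244))):
  a=ray('top',T(*p),.029);b=ray('top',T(*q),.029);print(np.degrees(np.arctan2(*(a-b)[1::-1])),a,b)
E
```

```text
near end [0.6187 0.1533 0.029 ]
[0.60480945 0.15467621 0.05621234] [0.59487812 0.07673773 0.05620759] 0.07856868736022181 82.738206209123
0.04 82.81447654147495 82.60443393887905 [0.00991679 0.07865934 0.        ] [ 1.03282863e-02  7.95716111e-02 -1.11022302e-16]
0.045 82.81447654147489 82.60443393887901 [0.00988931 0.07844132 0.        ] [1.02596174e-02 7.90425692e-02 1.11022302e-16]
0.05 82.8144765414749 82.60443393887904 [0.00986182 0.07822329 0.        ] [ 1.01909485e-02  7.85135273e-02 -1.11022302e-16]
0.055 82.8144765414749 82.60443393887908 [0.00983433 0.07800527 0.        ] [0.01012228 0.07798449 0.        ]
83.37768937338534 [0.64909835 0.15481206 0.029     ] [0.63935414 0.07088155 0.029     ]
82.24012133194374 [0.5953837  0.15975872 0.029     ] [0.58426724 0.07818182 0.029     ]
```

```bash
cat >> h.py <<'E'
def pose(yaw,tilt=0):
    """tool down, tool x at yaw (deg); tilt>0 raises the roller nose"""
    c,s=np.cos(np.radians(yaw)),np.sin(np.radians(yaw))
    x=np.array([c,s,0]);z=np.array([0,0,-1.]);M=np.c_[x,np.cross(z,x),z]
    return M@R.from_rotvec([0,np.radians(tilt),0]).as_matrix()
def delta(p,yaw,tilt=0):
    st=readout.read_state(); M=R.from_rotvec(st['tcp_rot']).as_matrix()
    d=M.T@(np.array(p)-st['tool_pos']); r=R.from_matrix(M.T@pose(yaw,tilt)).as_rotvec()/np.pi
    print('shift',d.round(4),'turn',r.round(4),'dist',np.linalg.norm(d).round(3))
def where():
    st=readout.read_state(); M=R.from_rotvec(st['tcp_rot']).as_matrix()
    print('t',round(st['time'],2),'pos',st['tool_pos'].round(4),'yaw',np.degrees(np.arctan2(M[1,0],M[0,0])).round(2),'nose up',np.degrees(np.arcsin(M[2,0])).round(2),'roll',np.degrees(np.arcsin(M[2,1])).round(2),'w',round(st['width'],3),'F',st['wrist_force'].round(1),'q',st['q'].round(2))
E
python3 - <<'E'
from h import *
print('vase',ray('top',(186,226),.185)); where()
delta((.507,.155,.27),121.2); delta((.507,.155,.10),121.2)
E
```

```text
vase [0.39679459 0.39439194 0.185     ]
t 0.1 pos [0.1933 0.646  0.2301] yaw 163.34 nose up 0.0 roll -0.12 w 1.003 F [-0.5 -0.8 -0.2] q [ 1.24  0.26  1.61 -0.    1.27 -0.04]
shift [-0.4413 -0.3805 -0.0392] turn [-6.000e-04  2.000e-04  2.341e-01] dist 0.584
shift [-0.4413 -0.3802  0.1308] turn [-6.000e-04  2.000e-04  2.341e-01] dist 0.597
```

>>> apply_moves([
  [[0, 0, -0.04, 0, 0, 0, -1], [-0.03, -0.02, -0.05, 0, 0, 0.03, -1], [-0.44, -0.38, -0.05, 0, 0, 0.234, -1], [-0.44, -0.38, -0.05, 0, 0, 0.234, -1], [-0.44, -0.38, -0.05, 0, 0, 0.234, -1], [-0.44, -0.38, -0.05, 0, 0, 0.234, -1], [-0.44, -0.38, -0.05, 0, 0, 0.234, -1], [-0.44, -0.38, -0.05, 0, 0, 0.234, -1]],
], force=90)

```text
time: 0.77
tool_pos: [0.3495, 0.405, 0.2808]
tcp_rot: [-1.548, -2.733, 0.001]
wrist_force: [0.0, 0.4, -0.1]
width: 0.999
```

```bash
python3 -c "
from h import *
where(); delta((.507,.155,.26),121.2)"
```

```text
t 0.77 pos [0.3495 0.405  0.2808] yaw 120.94 nose up -0.01 roll -0.03 w 0.999 F [ 0.   0.4 -0.1] q [ 0.81 -0.03  1.84 -0.    1.33  0.27]
shift [-0.2954  0.0065  0.0209] turn [-0.0002  0.0001 -0.0014] dist 0.296
```

>>> apply_moves([
  [[-0.29, 0.006, 0, 0, 0, -0.001, -1], [-0.29, 0.006, 0, 0, 0, -0.001, -1], [-0.29, 0.006, 0, 0, 0, -0.001, -1], [-0.29, 0.006, 0, 0, 0, -0.001, -1], [-0.29, 0.006, 0, 0, 0, -0.001, -1], [-0.29, 0.006, 0.02, 0, 0, -0.001, -1], [-0.29, 0.006, 0.06, 0, 0, -0.001, -1], [-0.29, 0.006, 0.09, 0, 0, -0.001, -1]],
])

```text
time: 1.43
tool_pos: [0.5077, 0.1617, 0.2021]
tcp_rot: [1.538, 2.731, 0.008]
wrist_force: [1.1, 1.7, -0.5]
width: 1.0
```

```bash
python3 - <<'E'
from h import *
where(); delta((.507,.155,.10),121.2)
im=cv2.cvtColor(read_camera('top'),4); cv2.imwrite('pics/t1.png',im)
im2=cv2.cvtColor(read_camera('side'),4)
crop(im2,220,130,200,200,3,'pics/s1.png')
E
```

```text
t 1.43 pos [0.5077 0.1617 0.2021] yaw 121.22 nose up -0.21 roll 0.45 w 1.0 F [ 1.1  1.7 -0.5] q [ 0.26  0.01  1.95 -0.    1.18 -0.28]
shift [-0.005  -0.0049  0.102 ] turn [0.0025 0.0012 0.0001] dist 0.102
```

View pics/s1.png

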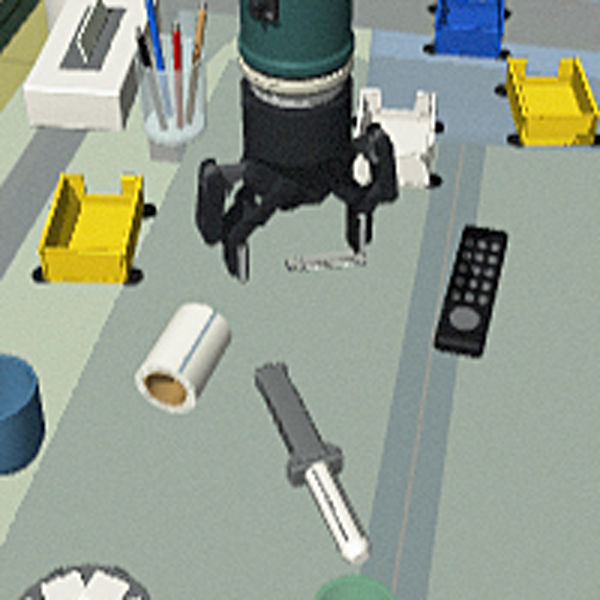

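The side crop shows the gripper open, above and behind the handle. The roll (crop 185,357) and roller are untouched.

>>> apply_moves([
  [[-0.005, -0.005, 0.04, 0.002, 0.001, 0, -0.3], [-0.005, -0.005, 0.08, 0.002, 0.001, 0, -0.3], [-0.005, -0.005, 0.12, 0.002, 0.001, 0, -0.3], [-0.005, -0.005, 0.14, 0.002, 0.001, 0, -0.3], [-0.005, -0.005, 0.14, 0.002, 0.001, 0, -0.3], [-0.005, -0.005, 0.14, 0.002, 0.001, 0, -0.3], [-0.005, -0.005, 0.14, 0.002, 0.001, 0, -0.3], [-0.005, -0.005, 0.14, 0.002, 0.001, 0, -0.3]],
])

```text
time: 2.2
tool_pos: [0.5042, 0.1585, 0.0625]
tcp_rot: [-1.536, -2.738, 0.0]
wrist_force: [0.1, 0.2, 0.4]
width: 0.651
```

```bash
python3 - <<'E'
from h import *
where(); delta((.507,.155,.004),121.2)
im2=cv2.cvtColor(read_camera('side'),4)
crop(im2,270,200,100,120,5,'pics/s2.png')
E
```

```text
t 2.2 pos [0.5042 0.1585 0.0625] yaw 121.43 nose up 0.1 roll -0.06 w 0.651 F [0.1 0.2 0.4] q [ 0.26  0.16  2.07  0.    0.91 -0.29]
shift [-0.0045  0.0007  0.0585] turn [-0.0003 -0.0005  0.0013] dist 0.059
```

View pics/s2.png

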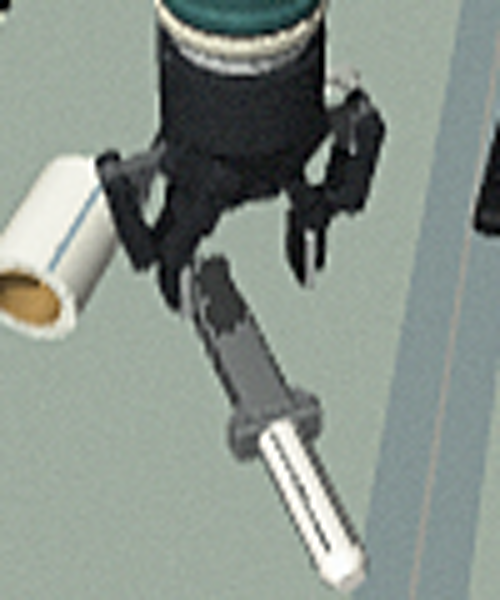

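The side view shows the fingers straddling the handle line, still about 55 mm above it. I'm descending.

>>> apply_moves([
  [[-0.004, 0.001, 0.02, 0, 0, 0.001, -0.3], [-0.004, 0.001, 0.035, 0, 0, 0.001, -0.3], [-0.004, 0.001, 0.045, 0, 0, 0.001, -0.3], [-0.004, 0.001, 0.053, 0, 0, 0.001, -0.3], [-0.004, 0.001, 0.058, 0, 0, 0.001, -0.3], [-0.004, 0.001, 0.058, 0, 0, 0.001, -0.3], [-0.004, 0.001, 0.058, 0, 0, 0.001, -0.3], [-0.004, 0.001, 0.058, 0, 0, 0.001, -0.3]],
])

```text
time: 2.92
tool_pos: [0.5049, 0.1546, 0.002]
tcp_rot: [-1.539, -2.733, 0.005]
wrist_force: [-1.0, 0.8, 0.6]
width: 0.653
```

```bash
python3 - <<'E'
from h import *
where(); delta((.507,.155,.004),121.2)
im2=cv2.cvtColor(read_camera('side'),4)
crop(im2,270,200,100,120,5,'pics/s3.png')
E
```

```text
t 2.92 pos [0.5049 0.1546 0.002 ] yaw 121.22 nose up 0.16 roll -0.3 w 0.653 F [-1.   0.8  0.6] q [ 0.25  0.25  2.1   0.    0.8  -0.3 ]
shift [-0.0008  0.002  -0.002 ] turn [-0.0016 -0.0009  0.0001] dist 0.003
```

View pics/s3.png

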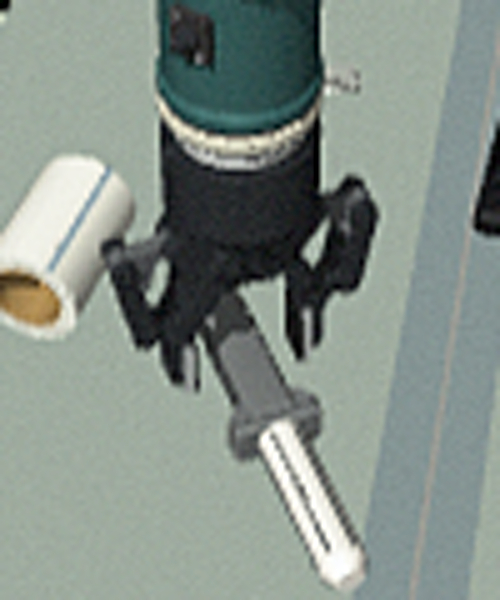

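The fingers straddle the handle, with the tips near crop (190,385) and (300,350). I'm closing them.

>>> apply_moves([
  [[-0.001, 0.002, -0.001, 0, 0, 0, -0.3], [-0.001, 0.002, -0.001, 0, 0, 0, 1], [-0.001, 0.002, -0.001, 0, 0, 0, 1], [-0.001, 0.002, -0.001, 0, 0, 0, 1], [-0.001, 0.002, -0.001, 0, 0, 0, 1], [-0.001, 0.002, -0.001, 0, 0, 0, 1], [-0.001, 0.002, -0.001, 0, 0, 0, 1], [-0.001, 0.002, -0.001, 0, 0, 0, 1]],
], force=90)

```text
time: 3.63
tool_pos: [0.5072, 0.1548, 0.0032]
tcp_rot: [-1.539, -2.733, 0.004]
wrist_force: [-0.4, 0.0, 5.3]
width: 0.281
```

```bash
python3 - <<'E'
from h import *
where()
im2=cv2.cvtColor(read_camera('side'),4)
crop(im2,270,200,100,120,5,'pics/s4.png')
E
```

```text
t 3.63 pos [0.5072 0.1548 0.0032] yaw 121.22 nose up 0.15 roll -0.27 w 0.281 F [-0.4  0.   5.3] q [ 0.25  0.25  2.09  0.    0.8  -0.3 ]
```

View pics/s4.png

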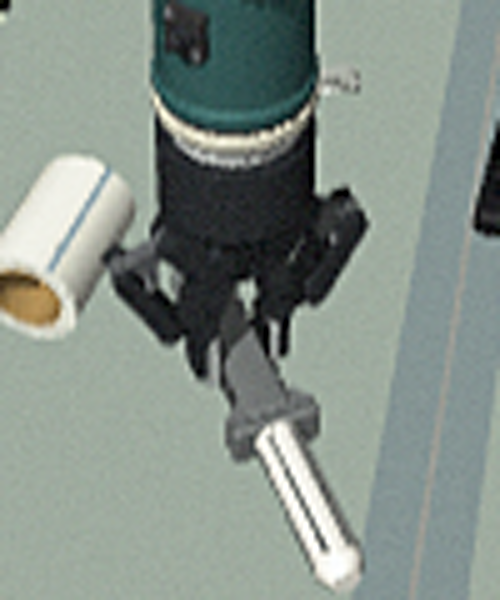

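>>> apply_moves([
  [[0, 0, -0.01, 0, 0, 0, 1], [0, 0, -0.03, 0, 0, 0, 1], [0, 0, -0.06, 0, 0, 0, 1], [0, 0, -0.1, 0, 0, 0, 1], [0, 0, -0.13, 0, 0, 0, 1], [0, 0, -0.15, 0, 0, 0, 1], [0, 0, -0.15, 0, 0, 0, 1], [0, 0, -0.15, 0, 0, 0, 1]],
])

```text
time: 4.35
tool_pos: [0.5081, 0.1548, 0.1536]
tcp_rot: [-1.54, -2.734, 0.003]
wrist_force: [0.4, 0.1, -1.1]
width: 0.282
```

```bash
python3 - <<'E'
from h import *
where(); delta((.5867,-.0971,.15),82.7)
print('clipper',ray('top',(321.5,191.5),.01),ray('top',(329,208.5),.01))
E
```

```text
t 4.35 pos [0.5081 0.1548 0.1536] yaw 121.22 nose up 0.13 roll -0.21 w 0.282 F [ 0.4  0.1 -1.1] q [ 0.25  0.06  1.99  0.    1.1  -0.3 ]
shift [-0.2562 -0.0633  0.0033] turn [-0.0014 -0.0003  0.214 ] dist 0.264
clipper [ 0.54653711 -0.05607941  0.01      ] [ 0.48182248 -0.08295347  0.01      ]
```

>>> apply_moves([
  [[-0.256, -0.063, 0.003, -0.001, 0, 0.214, 1], [-0.256, -0.063, 0.003, -0.001, 0, 0.214, 1], [-0.256, -0.063, 0.003, -0.001, 0, 0.214, 1], [-0.256, -0.063, 0.003, -0.001, 0, 0.214, 1], [-0.256, -0.063, 0.003, -0.001, 0, 0.214, 1], [-0.256, -0.063, 0.003, -0.001, 0, 0.214, 1], [-0.256, -0.063, 0.003, -0.001, 0, 0.214, 1], [-0.256, -0.063, 0.003, -0.001, 0, 0.214, 1]],
])

```text
time: 5.02
tool_pos: [0.5852, -0.1002, 0.146]
tcp_rot: [-2.358, -2.067, 0.01]
wrist_force: [-0.1, 0.8, -0.5]
width: 0.283
```

```bash
python3 - <<'E'
from h import *
where(); delta((.5867,-.0971,.020),82.7)
im=cv2.cvtColor(read_camera('top'),4); im2=cv2.cvtColor(read_camera('side'),4)
cv2.imwrite('pics/t5f.png',im);cv2.imwrite('pics/s5f.png',im2)
crop(im,240,140,130,90,6,'pics/t5.png'); crop(im2,240,90,120,190,3,'pics/s5.png')
E
```

```text
t 5.02 pos [ 0.5852 -0.1002  0.146 ] yaw 82.48 nose up -0.06 roll -0.47 w 0.283 F [-0.1  0.8 -0.5] q [-0.21  0.18  1.86 -0.    1.1  -0.08]
shift [0.0034 0.0021 0.126 ] turn [-0.0026  0.0003 -0.0012] dist 0.126
```

View pics/t5.png

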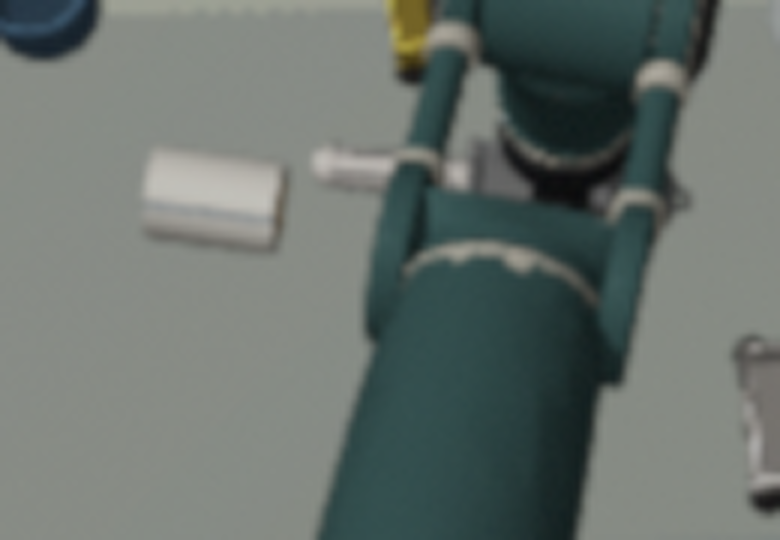

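View pics/s5.png

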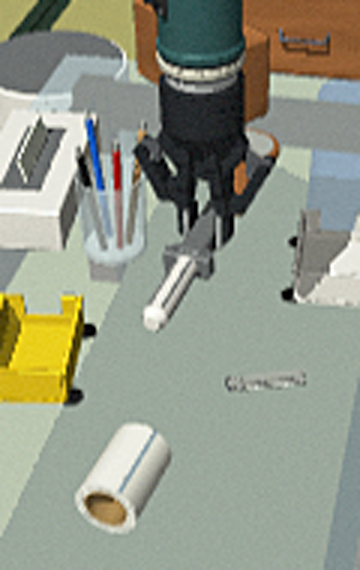

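Both views show the roller held level, with its nose pointing at the roll bore: top nose (292.5,166), side nose (290.3,197.3). I'm checking the nose position against the prediction.

```bash
python3 - <<'E'
from h import *
a=np.array([317.5/6-.5+240,160.5/6-.5+140]); b=np.array([152.5/3-.5+240,323.5/3-.5+90])
P=tri(a,b); st=readout.read_state(); M=R.from_rotvec(st['tcp_rot']).as_matrix()
print(P, 'in tool',(M.T@(P-st['tool_pos'])).round(4)); print(st['tool_pos'])
for n in('top','side'): print(proj(n,[st['tool_pos']+M@[.143,0,-.0088]]),a,b)
E
```

```text
[0.60394441 0.04277931 0.15264765] in tool [ 0.1409  0.0014 -0.0062]
[ 0.58440147 -0.09671494  0.14633898]
[[291.74725282 166.95338874]] [292.41666667 166.25      ] [290.33333333 197.33333333]
[[289.25825385 196.78416588]] [292.41666667 166.25      ] [290.33333333 197.33333333]
```

```bash
python3 -c "
from h import *
where(); delta((.587,-.0971,.020),82.7)"
```

```text
t 5.12 pos [ 0.5844 -0.0967  0.1463] yaw 82.63 nose up 0.03 roll -0.51 w 0.283 F [-0.7  0.7 -1.3] q [-0.21  0.18  1.87 -0.    1.1  -0.08]
shift [-1.000e-04  3.800e-03  1.263e-01] turn [-0.0029 -0.0002 -0.0004] dist 0.126
```

>>> apply_moves([
  [[0, 0.003, 0.03, -0.003, 0, 0, 1], [0, 0.003, 0.06, -0.003, 0, 0, 1], [0, 0.003, 0.09, -0.003, 0, 0, 1], [0, 0.003, 0.115, -0.003, 0, 0, 1], [0, 0.003, 0.125, -0.003, 0, 0, 1], [0, 0.003, 0.125, -0.003, 0, 0, 1], [0, 0.003, 0.125, -0.003, 0, 0, 1], [0, 0.003, 0.125, -0.003, 0, 0, 1]],
])

```text
time: 5.78
tool_pos: [0.5901, -0.0968, 0.0256]
tcp_rot: [2.353, 2.072, 0.008]
wrist_force: [0.7, 0.4, 0.2]
width: 0.283
```

```bash
python3 - <<'E'
from h import *
where(); delta((.5867,-.0971,.020),82.7); delta((.6017,.0200,.020),82.7)
im=cv2.cvtColor(read_camera('top'),4); im2=cv2.cvtColor(read_camera('side'),4)
crop(im,240,140,130,70,6,'pics/t6.png'); crop(im2,250,160,90,115,5,'pics/s6.png')
st=readout.read_state(); M=R.from_rotvec(st['tcp_rot']).as_matrix()
for n in('top','side'): print(proj(n,[st['tool_pos']+M@[x,0,-.0088] for x in(.0,.055,.135,.143)]).round(1).tolist())
E
```

```text
t 5.78 pos [ 0.5901 -0.0968  0.0256] yaw 82.76 nose up -0.03 roll 0.46 w 0.283 F [0.7 0.4 0.2] q [-0.2   0.32  1.95  0.    0.87 -0.08]
shift [-0.0007 -0.0034  0.0056] turn [0.0026 0.0002 0.0003] dist 0.007
shift [ 0.1173 -0.0033  0.0055] turn [0.0026 0.0002 0.0003] dist 0.118
[[332.5, 178.2], [317.7, 176.6], [296.2, 174.3], [294.0, 174.0]]
[[306.7, 199.5], [300.4, 210.6], [290.3, 228.1], [289.2, 230.0]]
```

View pics/t6.png

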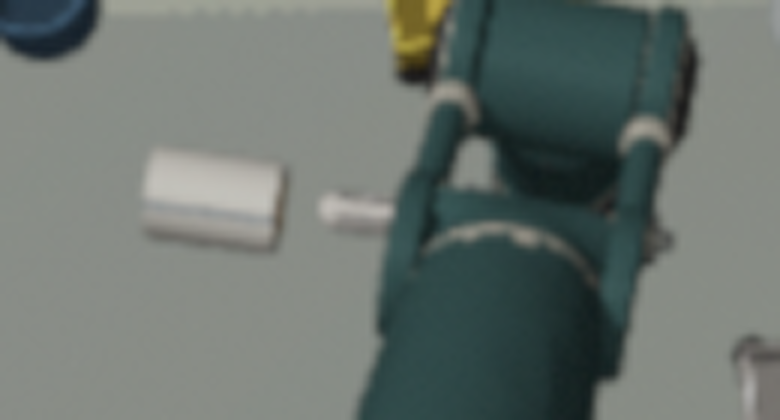

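View pics/s6.png

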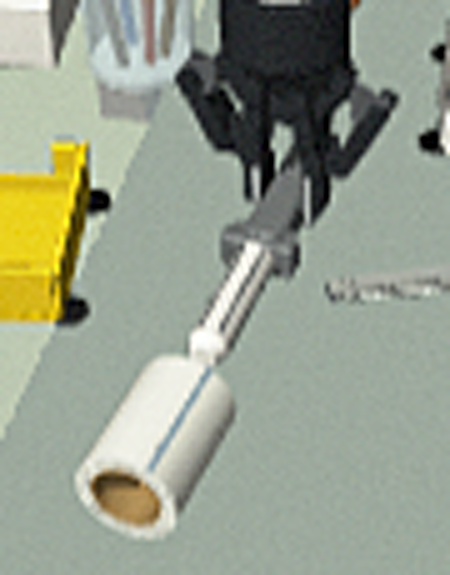

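Top: the nose (293.5,174.5) lies close to the extended bore axis. Side: nose (290.8,229), at the bore mouth in projection. I'll lower about 5.5 mm and shift 2 mm sideways, then advance.

>>> apply_moves([
  [[0, -0.002, 0.003, 0.002, 0, 0, 1], [0, -0.002, 0.005, 0.002, 0, 0, 1], [0.005, -0.002, 0.005, 0.002, 0, 0, 1], [0.01, -0.002, 0.005, 0.002, 0, 0, 1], [0.015, -0.002, 0.005, 0.002, 0, 0, 1], [0.02, -0.002, 0.005, 0.002, 0, 0, 1], [0.02, -0.002, 0.005, 0.002, 0, 0, 1], [0.02, -0.002, 0.005, 0.002, 0, 0, 1]],
])

```text
time: 6.55
tool_pos: [0.5894, -0.0767, 0.0189]
tcp_rot: [-2.357, -2.076, 0.002]
wrist_force: [-0.5, 0.4, -1.2]
width: 0.288
```

```bash
python3 - <<'E'
from h import *
where(); delta((.6022,.0200,.020),82.7)
im=cv2.cvtColor(read_camera('top'),4); im2=cv2.cvtColor(read_camera('side'),4)
crop(im,255,155,60,40,12,'pics/t7.png'); crop(im2,250,190,70,85,7,'pics/s7.png')
E
```

```text
t 6.55 pos [ 0.5894 -0.0767  0.0189] yaw 82.75 nose up -0.03 roll -0.05 w 0.288 F [-0.5  0.4 -1.2] q [-0.17  0.33  1.95 -0.    0.86 -0.04]
shift [ 0.0975  0.0005 -0.0011] turn [-0.0003  0.0002  0.0003] dist 0.098
```

View pics/t7.png

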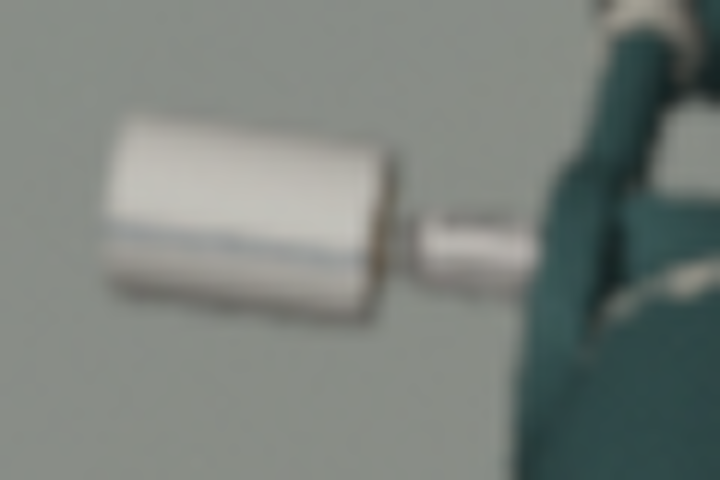

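View pics/s7.png

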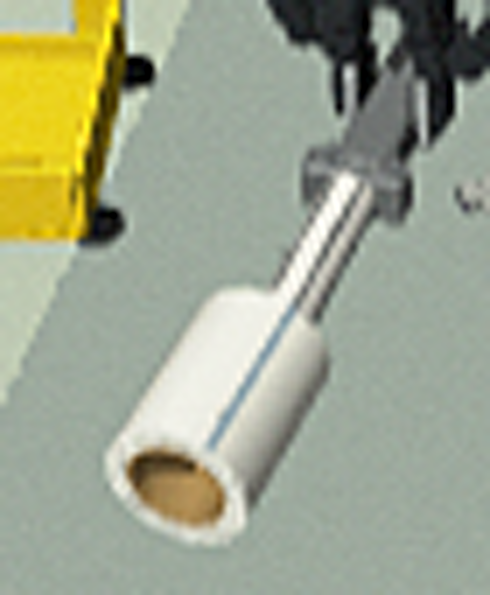

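Top: the drum axis (crop y≈255 at x 470) sits about 3 mm below the bore axis extension (crop y≈244). I'll shift 2 mm back and advance slowly.

>>> apply_moves([
  [[0.002, 0.002, -0.001, 0, 0, 0, 1], [0.009, 0.002, -0.001, 0, 0, 0, 1], [0.016, 0.002, -0.001, 0, 0, 0, 1], [0.023, 0.002, -0.001, 0, 0, 0, 1], [0.03, 0.002, -0.001, 0, 0, 0, 1], [0.037, 0.002, -0.001, 0, 0, 0, 1], [0.044, 0.002, -0.001, 0, 0, 0, 1], [0.05, 0.002, -0.001, 0, 0, 0, 1]],
])

```text
time: 7.32
tool_pos: [0.5977, -0.0268, 0.0199]
tcp_rot: [-2.358, -2.076, 0.001]
wrist_force: [0.1, -0.2, -1.1]
width: 0.283
```

```bash
python3 - <<'E'
from h import *
where(); delta((.6022,.0200,.020),82.7)
im=cv2.cvtColor(read_camera('top'),4); im2=cv2.cvtColor(read_camera('side'),4)
a=cv2.resize(im[155:195,255:315],None,fx=6,fy=6,interpolation=2);b=cv2.resize(im2[190:275,250:320],None,fx=6,fy=6,interpolation=2)
c=np.zeros((510,790,3),np.uint8);c[:240,:360]=a;c[:,370:790]=b;cv2.imwrite('pics/m8.png',c)
E
```

```text
t 7.32 pos [ 0.5977 -0.0268  0.0199] yaw 82.73 nose up -0.02 roll -0.05 w 0.283 F [ 0.1 -0.2 -1.1] q [-0.09  0.33  1.94 -0.    0.87  0.04]
shift [ 0.047  -0.0014 -0.0001] turn [-0.0003  0.0001  0.0002] dist 0.047
```

View pics/m8.png

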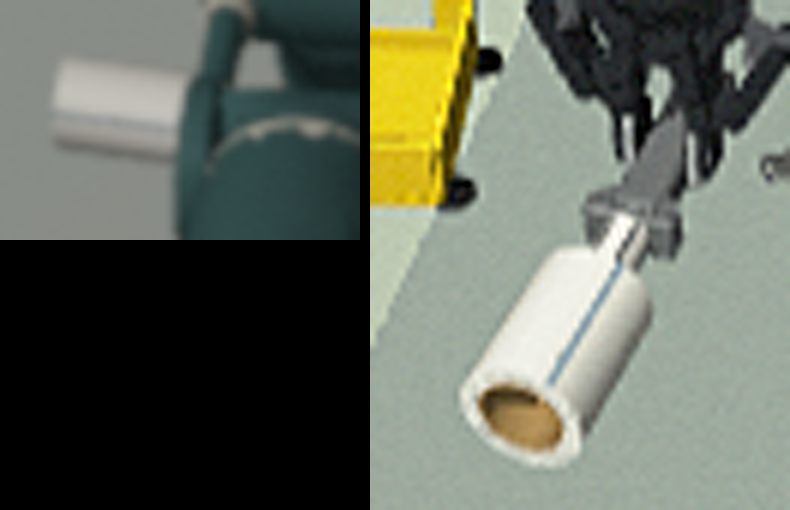

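The drum is about 40 mm inside the bore and the roll hasn't moved. I'm pushing home with a few mm of overtravel.

>>> apply_moves([
  [[0.008, -0.001, 0, 0, 0, 0, 1], [0.016, -0.001, 0, 0, 0, 0, 1], [0.023, -0.001, 0, 0, 0, 0, 1], [0.03, -0.001, 0, 0, 0, 0, 1], [0.036, -0.001, 0, 0, 0, 0, 1], [0.041, -0.001, 0, 0, 0, 0, 1], [0.046, -0.001, 0, 0, 0, 0, 1], [0.051, -0.001, 0, 0, 0, 0, 1]],
])

```text
time: 8.08
tool_pos: [0.6033, 0.0233, 0.0199]
tcp_rot: [-2.358, -2.076, 0.002]
wrist_force: [1.0, -0.3, -1.2]
width: 0.281
```

```bash
python3 - <<'E'
from h import *
where()
im=cv2.cvtColor(read_camera('top'),4); im2=cv2.cvtColor(read_camera('side'),4)
a=cv2.resize(im[155:195,255:315],None,fx=6,fy=6,interpolation=2);b=cv2.resize(im2[190:275,250:320],None,fx=6,fy=6,interpolation=2)
c=np.zeros((510,790,3),np.uint8);c[:240,:360]=a;c[:,370:790]=b;cv2.imwrite('pics/m9.png',c)
E
```

```text
t 8.08 pos [0.6033 0.0233 0.0199] yaw 82.71 nose up -0.04 roll -0.04 w 0.281 F [ 1.  -0.3 -1.2] q [-0.    0.34  1.93 -0.    0.87  0.13]
```

View pics/m9.png

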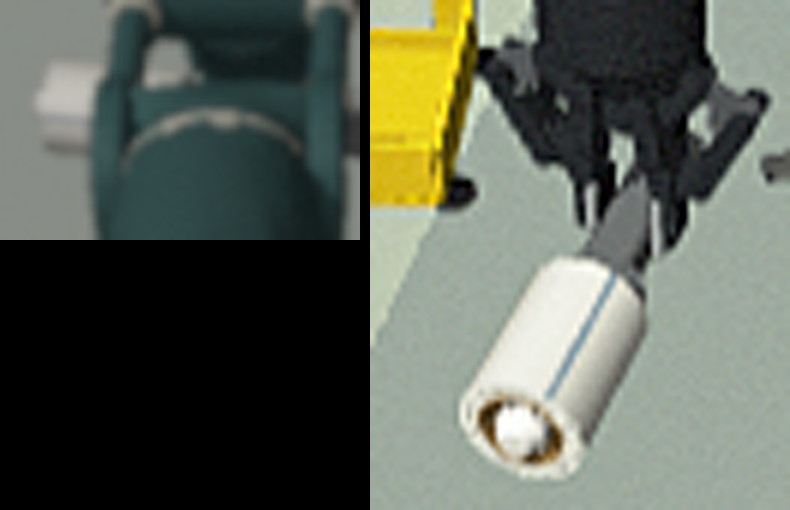

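The side view shows the nose just through the front of the bore and the shoulder hidden against the rear, so the roll is home. I'm lifting gently with a slight nose-up tilt.

>>> apply_moves([
  [[0.002, 0, 0, 0, 0, 0, 1], [0.002, 0, -0.002, 0, 0.005, 0, 1], [0.002, 0, -0.006, 0, 0.01, 0, 1], [0.002, 0, -0.012, 0, 0.015, 0, 1], [0.002, 0, -0.02, 0, 0.015, 0, 1], [0.002, 0, -0.03, 0, 0.015, 0, 1], [0.002, 0, -0.04, 0, 0.015, 0, 1], [0.002, 0, -0.05, 0, 0.015, 0, 1]],
], force=100)

```text
time: 8.85
tool_pos: [0.6039, 0.0247, 0.0715]
tcp_rot: [-2.335, -2.055, -0.055]
wrist_force: [0.2, -0.4, -1.4]
width: 0.282
```

>>> apply_moves([
  [[0, 0, -0.01, 0, 0, 0, 1], [0, 0, -0.025, 0, 0, 0, 1], [0, 0, -0.04, 0, 0, 0, 1], [0, 0, -0.055, 0, 0, 0, 1], [0, 0, -0.07, 0, 0, 0, 1], [0, 0, -0.08, 0, 0, 0, 1], [0, 0, -0.08, 0, 0, 0, 1], [0, 0, -0.08, 0, 0, 0, 1]],
])

```text
time: 9.52
tool_pos: [0.6036, 0.0212, 0.1509]
tcp_rot: [-2.335, -2.056, -0.056]
wrist_force: [-0.7, 0.3, -2.2]
width: 0.278
```

```bash
python3 - <<'E'
from h import *
where()
im=cv2.cvtColor(read_camera('top'),4); im2=cv2.cvtColor(read_camera('side'),4)
a=cv2.resize(im[145:195,245:315],None,fx=5,fy=5,interpolation=2);b=cv2.resize(im2[150:270,240:320],None,fx=5,fy=5,interpolation=2)
c=np.zeros((600,790,3),np.uint8);c[:250,:350]=a;c[:,370:770]=b;cv2.imwrite('pics/m10.png',c)
E
```

```text
t 9.52 pos [0.6036 0.0212 0.1509] yaw 82.71 nose up 2.68 roll 0.07 w 0.278 F [-0.7  0.3 -2.2] q [-0.03  0.19  1.85  0.05  1.1   0.07]
```

View pics/m10.png

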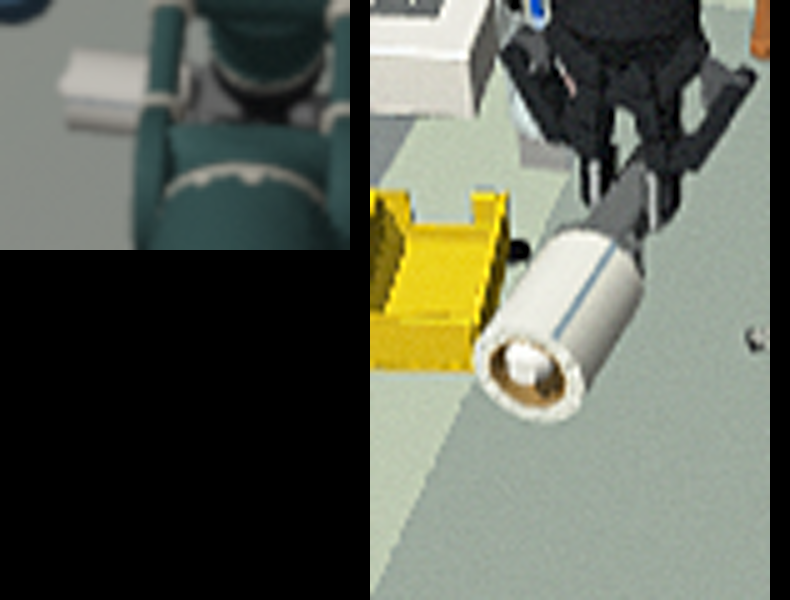

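Both views show the roll hanging on the drum against the shoulder, clear of the table. Next I'm going above the case.

```bash
python3 - <<'E'
from h import *
print('cup',ray('top',(378,145),.05),'mirror tip',ray('top',(403,174),.01)); delta((.4856,-.3656,.15),95.5,2.5)
E
```

```text
cup [ 0.71140154 -0.2682808   0.05      ] mirror tip [ 0.60923286 -0.36219794  0.01      ]
shift [-0.3981 -0.0666 -0.0195] turn [ 0.0024 -0.001  -0.071 ] dist 0.404
```

>>> apply_moves([
  [[-0.005, -0.001, 0, 0, 0, -0.001, 1], [-0.015, -0.003, -0.001, 0, 0, -0.003, 1], [-0.03, -0.005, -0.002, 0, 0, -0.005, 1], [-0.05, -0.008, -0.003, 0, 0, -0.009, 1], [-0.073, -0.012, -0.004, 0, 0, -0.013, 1], [-0.096, -0.016, -0.005, 0, 0, -0.017, 1], [-0.12, -0.02, -0.006, 0, 0, -0.021, 1], [-0.144, -0.024, -0.007, 0, 0, -0.026, 1]],
])

```text
time: 10.28
tool_pos: [0.5596, -0.1204, 0.1493]
tcp_rot: [-2.248, -2.149, -0.054]
wrist_force: [0.2, -0.0, -1.8]
width: 0.281
```

```bash
python3 - <<'E'
from h import *
where();delta((.4856,-.3656,.15),95.5,2.5)
E
```

```text
t 10.28 pos [ 0.5596 -0.1204  0.1493] yaw 87.43 nose up 2.66 roll 0.09 w 0.281 F [ 0.2 -0.  -1.8] q [-0.28  0.14  1.91  0.05  1.1  -0.26]
shift [-0.2479 -0.0629 -0.0123] turn [ 0.0025 -0.0009 -0.0448] dist 0.256
```

>>> apply_moves([
  [[-0.02, -0.005, -0.001, 0, 0, -0.004, 1], [-0.045, -0.011, -0.002, 0, 0, -0.009, 1], [-0.075, -0.019, -0.003, 0, 0, -0.014, 1], [-0.105, -0.026, -0.005, 0, 0, -0.02, 1], [-0.135, -0.034, -0.006, 0, 0, -0.025, 1], [-0.165, -0.042, -0.008, 0, 0, -0.03, 1], [-0.19, -0.048, -0.009, 0.001, 0, -0.035, 1], [-0.21, -0.053, -0.01, 0.002, 0, -0.039, 1]],
])

```text
time: 10.95
tool_pos: [0.4964, -0.3289, 0.1494]
tcp_rot: [-2.112, -2.28, -0.05]
wrist_force: [0.3, 0.5, -1.1]
width: 0.276
```

```bash
python3 - <<'E'
from h import *
where();delta((.4856,-.3656,.15),95.5,2.5)
E
```

```text
t 10.95 pos [ 0.4964 -0.3289  0.1494] yaw 94.38 nose up 2.65 roll 0.07 w 0.276 F [ 0.3  0.5 -1.1] q [-0.65  0.2   1.84  0.04  1.13 -0.74]
shift [-0.0357 -0.0136 -0.0022] turn [ 0.0007 -0.0008 -0.0062] dist 0.038
```

>>> apply_moves([
  [[-0.014, -0.005, 0, 0, 0, -0.002, 1], [-0.025, -0.009, 0, 0, 0, -0.004, 1], [-0.032, -0.012, -0.001, 0, 0, -0.006, 1], [-0.035, -0.013, -0.002, 0, 0, -0.006, 1], [-0.035, -0.013, -0.002, 0, 0, -0.006, 1], [-0.035, -0.013, -0.002, 0, 0, -0.006, 1], [-0.035, -0.013, -0.002, 0, 0, -0.006, 1], [-0.035, -0.013, -0.002, 0, 0, -0.006, 1]],
])

```text
time: 11.62
tool_pos: [0.4884, -0.3615, 0.1505]
tcp_rot: [-2.089, -2.302, -0.052]
wrist_force: [-0.4, -0.2, -2.2]
width: 0.286
```

```bash
python3 - <<'E'
from h import *
where();delta((.4856,-.3656,.15),95.5,2.5)
im=cv2.cvtColor(read_camera('top'),4); im2=cv2.cvtColor(read_camera('side'),4)
crop(im,340,170,100,70,8,'pics/t11.png'); crop(im2,310,100,90,110,5,'pics/s11.png')
E
```

```text
t 11.62 pos [ 0.4884 -0.3615  0.1505] yaw 95.55 nose up 2.66 roll 0.19 w 0.286 F [-0.4 -0.2 -2.2] q [-0.7   0.22  1.81  0.04  1.14 -0.81]
shift [-0.0039 -0.0032  0.0003] turn [ 0.001  -0.0009  0.0003] dist 0.005
```

View pics/t11.png

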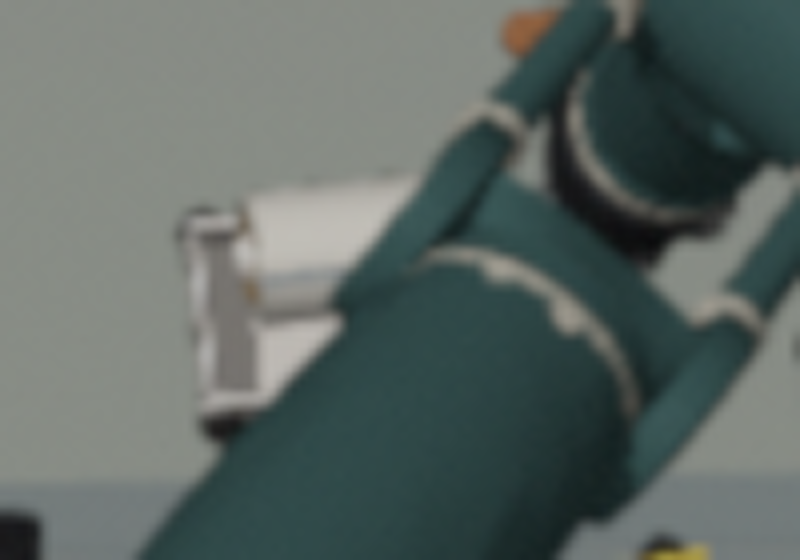

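View pics/s11.png

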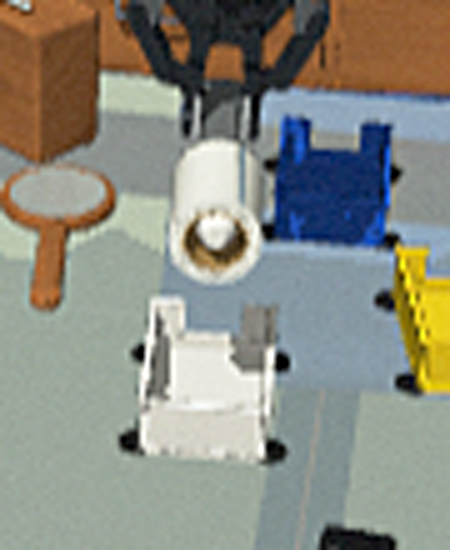

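The side view shows the loaded roller pointing along the case, above and behind it as expected for its height. The rear roll edge is clear of the fingers. I'm lowering to just above the rim.

>>> apply_moves([
  [[-0.002, -0.001, 0.008, 0, 0, 0, 1], [-0.004, -0.003, 0.02, 0, 0, 0, 1], [-0.004, -0.003, 0.034, 0, 0, 0, 1], [-0.004, -0.003, 0.048, 0, -0.003, 0, 1], [-0.004, -0.003, 0.06, 0, -0.005, 0, 1], [-0.004, -0.003, 0.068, 0, -0.007, 0, 1], [-0.004, -0.003, 0.07, 0, -0.007, 0, 1], [-0.004, -0.003, 0.07, 0, -0.007, 0, 1]],
])

```text
time: 12.38
tool_pos: [0.4845, -0.3626, 0.0788]
tcp_rot: [-2.1, -2.312, -0.029]
wrist_force: [-0.6, 0.4, -2.3]
width: 0.277
```

```bash
python3 - <<'E'
from h import *
where();delta((.4856,-.3656,.075),95.5,1)
im=cv2.cvtColor(read_camera('top'),4); im2=cv2.cvtColor(read_camera('side'),4)
cv2.imwrite('pics/t12f.png',im);cv2.imwrite('pics/s12f.png',im2)
crop(im,340,170,100,70,8,'pics/t12.png'); crop(im2,320,120,65,80,7,'pics/s12.png')
E
```

```text
t 12.38 pos [ 0.4845 -0.3626  0.0788] yaw 95.5 nose up 1.5 roll 0.08 w 0.277 F [-0.6  0.4 -2.3] q [-0.69  0.28  1.88  0.02  1.   -0.8 ]
shift [-0.0032  0.0008  0.0038] turn [ 0.0004 -0.0028 -0.    ] dist 0.005
```

View pics/t12.png

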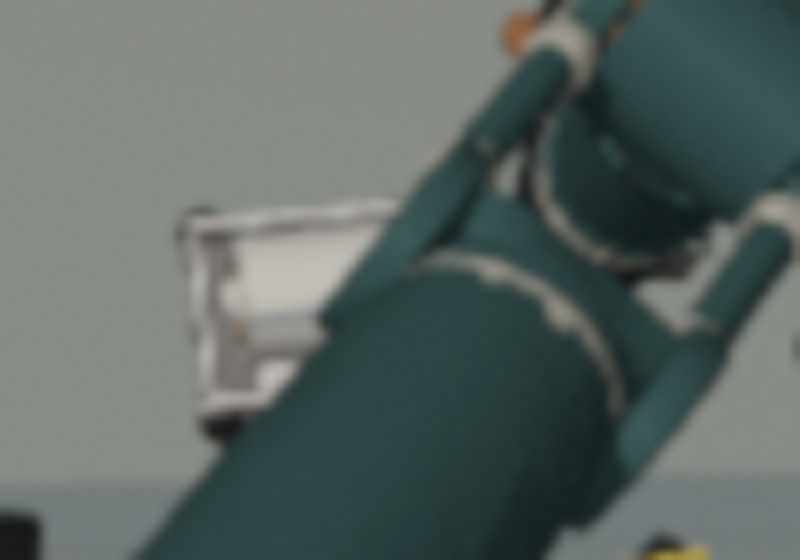

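View pics/s12.png

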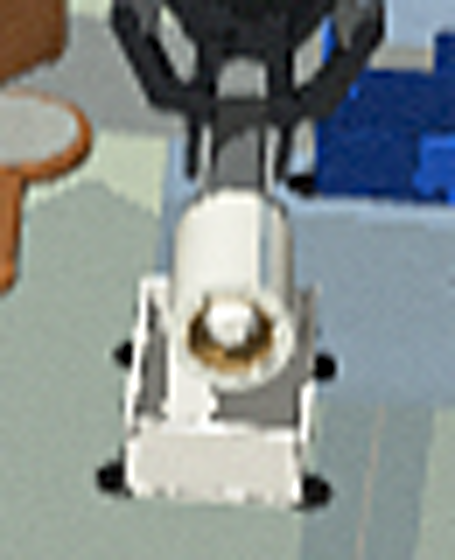

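```bash
python3 - <<'E'
from h import *
st=readout.read_state(); M=R.from_rotvec(st['tcp_rot']).as_matrix()
p=st['tool_pos']+M@[.143,0,-.0088]; print(p,proj('side',[p]),proj('top',[p]))
# bore front centre (7 mm below axis) 
p2=st['tool_pos']+M@[.135,0,-.0018]; print(proj('side',[p2]),proj('top',[p2]))
C=np.array([.4765,-.271]); d=np.array([np.cos(np.radians(95.5)),np.sin(np.radians(95.5))])
m=(st['tool_pos']+M@[.095,0,0])[:2]-C; print('roll mid in case',m@d, m@[-d[1],d[0]])
E
```

```text
[ 0.47198544 -0.22155386  0.09287141] [[351.58148628 165.93142305]] [[368.47675203 206.35621011]]
[[351.54522913 166.43025525]] [[370.50213089 206.49252285]]
roll mid in case 0.001874220382928882 -0.0002696275942737504
```

The drum nose appears at side (352.3,165.3) against a predicted (351.6,165.9), so the pose is right and the roll centre is over the case centre within about 2 mm. I'm lowering and levelling.

>>> apply_moves([
  [[-0.001, 0.001, 0.006, 0, -0.001, 0, 1], [-0.002, 0.001, 0.014, 0, -0.002, 0, 1], [-0.002, 0.001, 0.022, 0, -0.004, 0, 1], [-0.002, 0.001, 0.03, 0, -0.006, 0, 1], [-0.002, 0.001, 0.036, 0, -0.008, 0, 1], [-0.002, 0.001, 0.04, 0, -0.008, 0, 1], [-0.002, 0.001, 0.043, 0, -0.008, 0, 1], [-0.002, 0.001, 0.045, 0, -0.008, 0, 1]],
])

```text
time: 13.15
tool_pos: [0.4864, -0.3639, 0.0347]
tcp_rot: [2.111, 2.324, 0.003]
wrist_force: [0.1, -0.2, -1.9]
width: 0.282
```

```bash
python3 - <<'E'
from h import *
where();delta((.4856,-.3656,.020),95.5,0)
im=cv2.cvtColor(read_camera('top'),4); im2=cv2.cvtColor(read_camera('side'),4)
crop(im,340,170,100,70,8,'pics/t13.png'); crop(im2,320,120,65,80,7,'pics/s13.png')
E
```

```text
t 13.15 pos [ 0.4864 -0.3639  0.0347] yaw 95.49 nose up -0.02 roll 0.16 w 0.282 F [ 0.1 -0.2 -1.9] q [-0.68  0.33  1.92  0.    0.89 -0.78]
shift [-0.0016 -0.001   0.0147] turn [ 0.0009  0.0001 -0.0001] dist 0.015
```

View pics/s13.png

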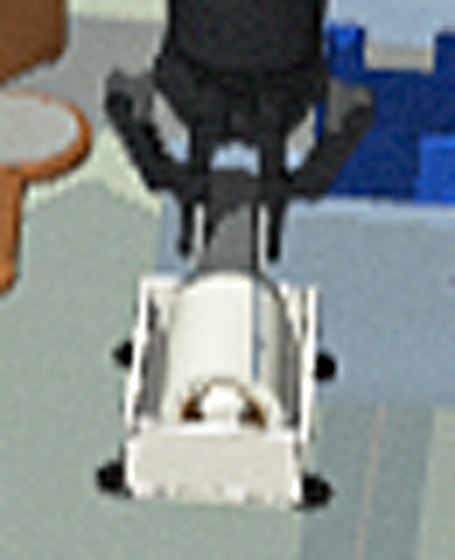

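The roll is inside the case, centred between the side walls, and the handle is in line with the notch. I'm lowering the last 15 mm and holding.

>>> apply_moves([
  [[0, -0.001, 0.004, 0, 0, 0, 1], [-0.001, -0.001, 0.008, 0, 0, 0, 1], [-0.001, -0.001, 0.011, 0, 0, 0, 1], [-0.001, -0.001, 0.013, 0, 0, 0, 1], [-0.001, -0.001, 0.014, 0, 0, 0, 1], [-0.001, -0.001, 0.015, 0, 0, 0, 1], [-0.001, -0.001, 0.015, 0, 0, 0, 1], [-0.001, -0.001, 0.015, 0, 0, 0, 1]],
])

```text
time: 13.92
tool_pos: [0.4858, -0.3653, 0.0204]
tcp_rot: [2.111, 2.323, 0.003]
wrist_force: [0.2, 0.4, -0.2]
width: 0.276
```

```bash
python3 - <<'E'
from h import *
where();delta((.4856,-.3656,.019),95.5,0)
im=cv2.cvtColor(read_camera('top'),4); im2=cv2.cvtColor(read_camera('side'),4)
crop(im,340,170,100,70,8,'pics/t14.png'); crop(im2,320,120,65,80,7,'pics/s14.png')
E
```

```text
t 13.92 pos [ 0.4858 -0.3653  0.0204] yaw 95.48 nose up -0.06 roll 0.19 w 0.276 F [ 0.2  0.4 -0.2] q [-0.69  0.35  1.92  0.    0.87 -0.78]
shift [-0.0003 -0.0003  0.0014] turn [ 0.0011  0.0003 -0.0001] dist 0.001
```

View pics/s14.png

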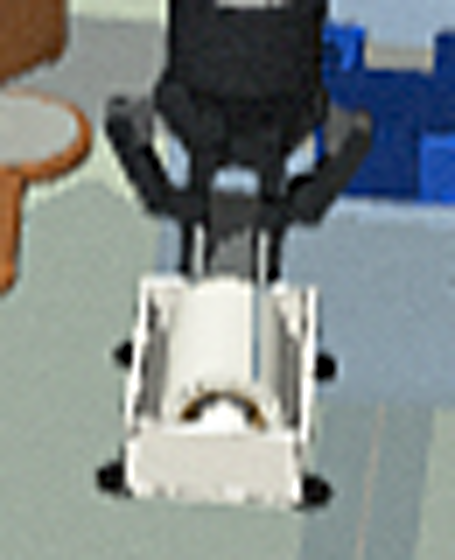

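View pics/t14.png

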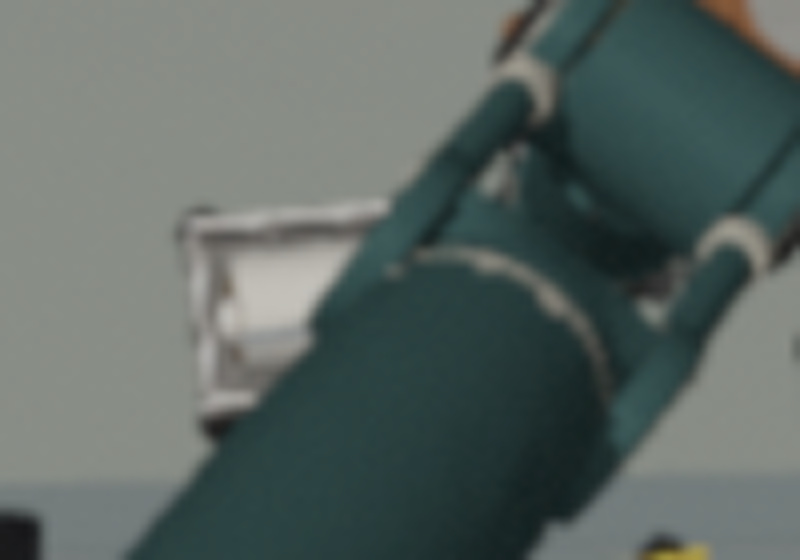

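The bore gap is now above the drum and the wrist load has dropped, so the roll is standing on the case floor with the roller still held. I'll settle 1.5 mm more, then open.

>>> apply_moves([
  [[0, 0, 0.001, 0, 0, 0, 1], [0, 0, 0.0015, 0, 0, 0, 1], [0, 0, 0.0015, 0, 0, 0, 1], [0, 0, 0.0015, 0, 0, 0, 1], [0, 0, 0.0015, 0, 0, 0, 0.2], [0, 0, 0.0015, 0, 0, 0, -0.2], [0, 0, 0.0015, 0, 0, 0, -0.4], [0, 0, 0.0015, 0, 0, 0, -0.4]],
])

```text
time: 14.68
tool_pos: [0.4859, -0.3654, 0.019]
tcp_rot: [2.111, 2.323, 0.003]
wrist_force: [-0.8, -0.5, -0.3]
width: 0.702
```

```bash
python3 - <<'E'
from h import *
where()
im2=cv2.cvtColor(read_camera('side'),4)
crop(im2,320,120,65,80,7,'pics/s15.png')
E
```

```text
t 14.68 pos [ 0.4859 -0.3654  0.019 ] yaw 95.48 nose up -0.07 roll 0.2 w 0.702 F [-0.8 -0.5 -0.3] q [-0.69  0.35  1.92  0.    0.87 -0.78]
```

View pics/s15.png

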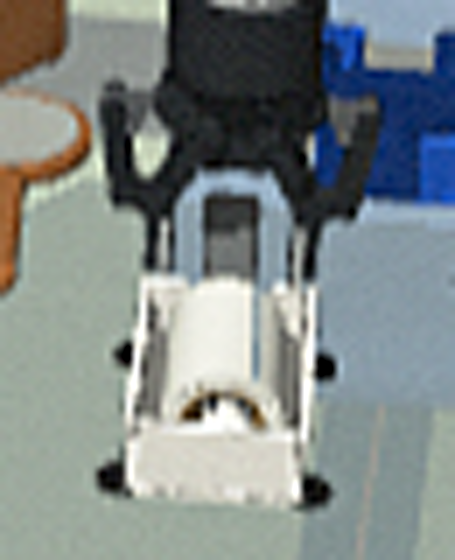

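The fingers are open on both sides of the handle and clear of it. I'm backing straight up, slowly at first.

>>> apply_moves([
  [[0, 0, -0.005, 0, 0, 0, -0.4], [0, 0, -0.02, 0, 0, 0, -0.4], [0, 0, -0.04, 0, 0, 0, -0.4], [0, 0, -0.07, 0, 0, 0, -0.4], [0, 0, -0.1, 0, 0, 0, -0.4], [0, 0, -0.14, 0, 0, 0, -0.4], [0, 0, -0.18, 0, 0, 0, -0.4], [0, 0, -0.2, 0, 0, 0, -0.4]],
])

```text
time: 15.4
tool_pos: [0.4869, -0.3666, 0.2254]
tcp_rot: [2.105, 2.317, 0.003]
wrist_force: [1.2, -0.4, 0.2]
width: 0.699
```

>>> apply_moves([
  [[-0.03, -0.03, 0, 0, 0, 0, -0.4], [-0.06, -0.06, 0, 0, 0, 0, -0.4], [-0.09, -0.08, 0, 0, 0, 0, -0.4], [-0.12, -0.08, 0, 0, 0, 0, -0.4], [-0.12, -0.08, 0, 0, 0, 0, -0.4], [-0.12, -0.08, 0, 0, 0, 0, -0.4], [-0.12, -0.08, 0, 0, 0, 0, -0.4], [-0.12, -0.08, 0, 0, 0, 0, -0.4]],
])

```text
time: 16.07
tool_pos: [0.4171, -0.4911, 0.2186]
tcp_rot: [2.11, 2.324, 0.004]
wrist_force: [-0.6, 0.5, -0.3]
width: 0.705
```

```bash
python3 - <<'E'
from h import *
where()
im=cv2.cvtColor(read_camera('top'),4); im2=cv2.cvtColor(read_camera('side'),4)
cv2.imwrite('pics/t16f.png',im);cv2.imwrite('pics/s16f.png',im2)
crop(im,350,170,95,70,8,'pics/t16.png'); crop(im2,320,120,65,80,7,'pics/s16.png')
E
```

```text
t 16.07 pos [ 0.4171 -0.4911  0.2186] yaw 95.53 nose up -0.01 roll 0.18 w 0.705 F [-0.6  0.5 -0.3] q [-0.91  0.21  1.69  0.    1.24 -1.  ]
```

View pics/t16.png

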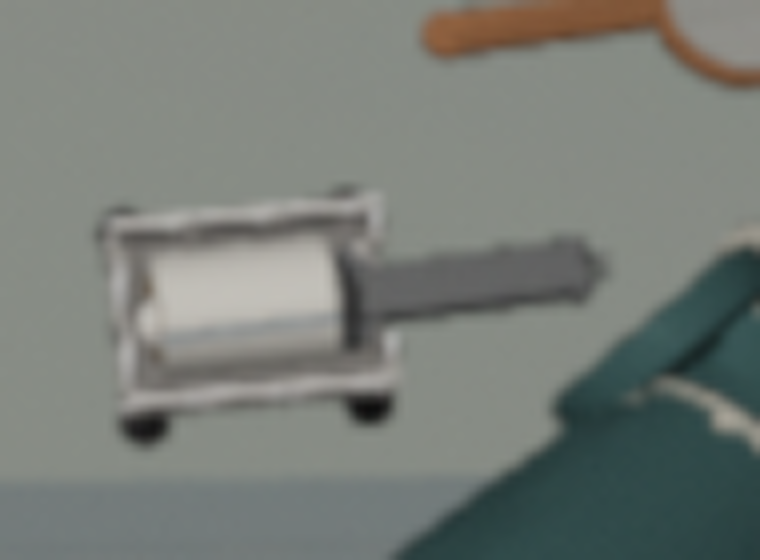

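View pics/s16.png

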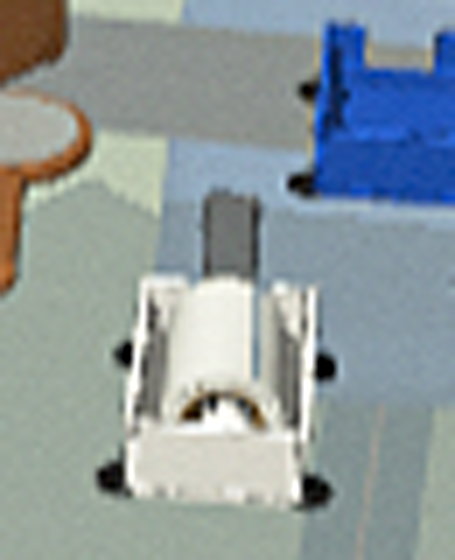

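View pics/t16f.png

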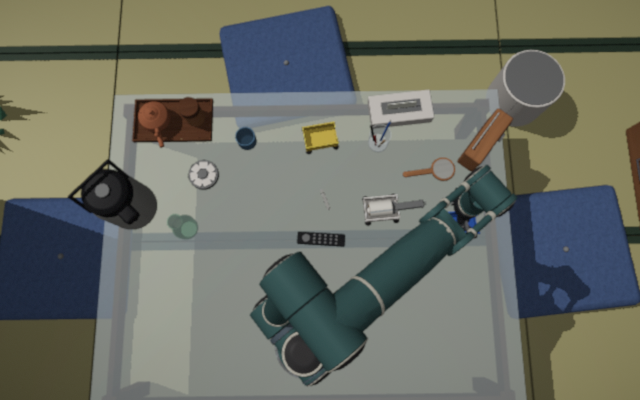

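The top crop shows the roll against the shoulder inside the case, with the handle out through the notch and the bystanders where they were. One numeric check, then I hand in.

```bash
python3 - <<'E'
from h import *
T=lambda u,v:np.array([(u+.5)/8-.5+350,(v+.5)/8-.5+170])
C=np.array([.4768,-.2713]); a=np.radians(95.5); d=np.array([np.cos(a),np.sin(a)]); l=np.array([-d[1],d[0]])
for n,uv,z in(('roll mid',(248,303),.05),('shoulder face',(343,300),.037),('handle end',(600,268),.035),('nose',(140,320),.03)):
    m=ray('top',T(*uv),z)[:2]-C; print(n,(m@d).round(4),(m@l).round(4))
s=readout.read_state(); print(s['time'],np.abs(s['joint_vel']).max())
print(bot.finish_job())
E
```

```text
roll mid 0.0025 0.001
shoulder face -0.0423 0.0021
handle end -0.161 -0.0001
nose 0.0499 -0.0001
16.1667 0.0013955277556248495
the job is handed in; nothing more can be done
None
```

The job is done and handed in at about 16 s. I gripped the roller by its handle and ran the drum through the bore until the roll sat against the shoulder. I then carried the roll to the white case, lowered it to the floor with the handle in the notch, released it and backed off. No verdict was reported.

**Last checks:**
- **Roll position:** the final images put the middle of the roll about 2.5 mm lengthwise and 1 mm sideways from the case centre.
- **Roll on the drum:** the shoulder face is about 42 mm behind the case centre, so the roll sits home within the 2–3 mm the images can resolve.
- **Alignment:** the shoulder, handle end and nose all lie within about 2 mm of the case centreline.
- **Bystanders and arm:** in the final top picture the bystanders looked where they started, judged by eye rather than measured. The arm was still and clear.

No check failed. The only disagreements were 1–3 mm between the two camera views and the predicted positions, and I made one 2 mm sideways correction before the drum entered the bore. I did not measure the height of the roll or handle in the case directly. I inferred that the roll was on the floor from the drop in wrist load and the bore gap showing above the drum.

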